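Put away a touch-screen module with the lifter

ROBOT

A 6-joint arm with a two-finger parallel gripper is mounted at the origin on the work surface. World frame = base frame: x ahead of the robot, y to its left, z up, the work surface at z = 0. Lengths are in m, angles in rad, forces in N, time in s.
With the tool pointing down it reaches from about 0.35 to 0.975 m from the base axis. Payload 4.9 kg.
Tool frame: the origin (TCP) lies at the very end of the fingers, on their centre line; the grasp point (between the pads) lies 19 mm behind it; z points along the fingers, y is the line along which they close (so a half turn about z gives the same grasp; the last joint's range is limited). The gripper opens to 85 mm and grips with 20 to 120 N. Pads are 22 mm wide; open, the fingers measure 114 mm over their backs; the gripper's body (76 mm by 85 mm) begins 54 mm behind the grasp point. The pads swing forward as they close: fully open they stand 13 mm farther back than shut.
Start: joints at [1.139, 0.053, 1.613, -0, 1.476, -0.119], TCP at [0.192, 0.595, 0.231] pointing down, gripper open.
Joint ranges: [-3.01, 3.01], [-1.01, 2.22], [0.06, 2.58], [-1.02, 4.17], [0.09, 2.62], [-3.14, 3.14]. Speed limits (rad/s): [2.57, 2.57, 3.14, 3.14, 3.14, 3.14].

INTERFACE

Orientations are given as a rotation vector (axis times angle).
In Python, from station import get_obs, get_image, get_calibration, finish_job gives the robot as it stands.
- The arm moves only by the tool servo_tool, never from a script. Its argument "increments" is a list of rows, each a list of 5 numbers: the opening, from 0 (shut) to 1 (fully open), then the shift along the tool's x, y, z in mm, then the turn about the tool's z in degrees. In form: [[jaw, tx, ty, tz, spin], ...]. A call has 1 to 12 rows; each row shifts and turns the commanded pose from where the row before left it, along the tool's axes as they then stand; what a row does not reach is not made up. A row lasts 1/8 s, in which the tool goes at most 62.5 mm and 10.7 degrees, less where a joint would pass 70% of its speed; a pose out of reach is approached as far as the arm can. A call is refused whole if a number of a shift passes 62.5 or a number of a turn 10.7, either way. A call with a gripper value outside its range is refused whole. The fingers move at their own pace and stop on an object; "force" is the grip in N (left out, the last holds). Time passes only in rows, so rows that do not move let the fingers close. It gives the time, the measured TCP pose, the force, the opening and the grip force at its end, in the units of the state.
- get_obs(): the state, without advancing time (a new reading comes with each control period).
- get_image(name): name is "scene" or "top" or "wrist"; returns the picture (400x640x3 uint8, red, green, blue); there is no depth.
- get_calibration(name): a dict with "fx", "fy", "cx", "cy" (pixels), "R" (3x3) and "t" (3): a world point X has camera coordinates R X + t; the wrist camera has in their place "mount" (4x4, takes a point from camera to tool coordinates, whose origin is the TCP and whose axes are the flange's). Camera axes: x right, y down, z forward; pixel columns grow to the right and rows downward; lengths in m; the calibration is good to about 2 mm. A picture is of the moment at which its call begins: read the wrist's pose just before it. get_calibration takes no time and is no camera call.
- finish_job(): hands the job in; it is judged then, once.
The state is a dict: "t": time; "q": joint angles; "dq": joint speeds; "effort": joint torques, N m; "tool_pos": TCP position; "tool_rot": TCP orientation; "contact_force": force on the tool from outside, world axes, zero at the start; "wrist_torque": the same for the moment, N m; "opening": finger opening in m; "grip_force": force on a finger pad.
Only numpy, scipy, OpenCV 4.12 (cv2) and the standard library are available. Lean on these libraries where they do the work, as an engineer would, in place of code of your own. Each camera call takes 0.05 s, during which the arm holds its last target. There are 200 camera calls.

TASK

Put the touch-screen module away without touching it with the gripper: take the orange-handled lifter, slide its blade under the module on the staging rack and lift it off, keeping it level. Set it down gently in the blue bin, flat on both ledges, and push it home so that it lies squared up against the back wall, then draw the lifter out. Lay the lifter back flat on its black mat, and leave everything else where it is.

Things in the scene. Friction and masses are not known exactly. Their poses are not given: they have to be found in the camera images.
- lifter: Spatula-like lifter on the black mat, 0.22 kg. Steel blade 84 (x) x 70 (y) x 3 mm; origin at the centre of its underside, +x to the free tip (x +42), z up. Heel upstand 70 wide, 16 high, front face at x -42. Behind it a neck (x -50) rises to a straight orange handle along x (x -135 to -35), 20 wide (y), 24 high, its axis 75 mm above the blade's underside
- lifter_grip (a point): point to grip on the axis of the lifter's orange handle, at (-80, 0, 75) mm in the lifter's frame; same axes as the lifter; grip across y (20 mm)
- panel: touch-screen module, white frame with dark glass face up: 100 mm (x) x 130 mm (y) x 10 mm thick; origin at the centre of its underside. About 0.2 kg, varies. Starts lying on the rack, its 130 mm width bridging the two rails
- rack: fixed rack on the table: grey base 130 (x) x 150 x 4 mm, two aluminium rails along x, 14 wide, centred at y +-53 (92 mm free between), tops 24 mm above the origin; yellow end stops 10 mm high at the +x end (inner faces x +59). Open at the -x end, facing the robot: the blade goes in there, in the 20 mm high space under the panel. Origin: centre of the underside
- bin: fixed blue bin on the table, 150 (x) x 160 mm (y), open on top and at the -x end, facing the robot. Floor 4 mm thick; two black ledges along x at the sides (beyond y +-46, tops 24 mm above the origin, 92 mm free between). Side walls 50 high, inner faces y +-75; back wall 66 high, inner face x +70. Origin: centre of the underside
- bin_home (a point): where the centre of the panel's underside is when it lies on both ledges against the back wall: (20, 0, 24) mm in the bin's frame, same axes as the bin
- mat: fixed black rubber mat, 200 mm (x) x 130 mm (y) x 3 mm thick, where the lifter is kept; origin at the centre of its underside, on the table
- tester: bystander: black hand tester with two red bands, 70 x 120 x 45 mm; origin at the centre of its underside
- tape_green: bystander: green tape roll lying flat, 100 mm across, 24 mm high; origin at the centre of its underside
- screwdriver: bystander: screwdriver, 190 mm long, beyond the mat; origin at the centre of its underside
- cleaner: bystander: white bottle with yellow label and red cap, 60 mm across, 160 mm high; origin at the centre of its underside
- carton: bystander: cardboard carton, 130 x 170 x 80 mm; origin at the centre of its underside
- green_bin: bystander: empty green bin, 140 x 110 x 70 mm high; origin at the centre of its underside
- tape_yellow: bystander: yellow tape roll lying flat, 90 mm across, 20 mm high; origin at the centre of its underside
Mind the look-alikes: they are no part of the job. What is shaped like the lifter but pink is not meant.

How it is judged:
On the way, in this order (a step that is already met when the one before it is completed fails the run):
1. the panel is carried by the lifter, clear of the rack (underside more than 40 mm above the table) (contact force between lifter and panel above 0.7 N and contact force between panel and rack below 0.05 N and height (world z) of panel above 0.04 m), for 0.2 s.
2. the panel lies home in the bin, flat on the ledges against the back wall, and the lifter no longer touches it (x of panel in the frame of bin between 0.014 and 0.026 m and y of panel in the frame of bin between -0.013 and 0.013 m and z of panel in the frame of bin between 0.02 and 0.028 m and angle between the x axis of panel and the x axis of bin, either way round below 0.08 rad and angle between panel's own z axis and vertical below 0.05 rad and contact force between panel and lifter below 0.1 N), for 0.2 s.
At the end, for the whole second after the job is handed in: Panel at rest on the bin's ledges (4 mm, tilt < 0.05), within 6 mm of home along the bin, 13 mm across, square within 0.08 rad, not touched by the lifter; lifter at rest flat on the mat (tilt < 0.06), blade centre within 65 mm along and 45 mm across of the mat's centre (all of step 2 and x of lifter in the frame of mat between -0.065 and 0.065 m and y of lifter in the frame of mat between -0.045 and 0.045 m and z of lifter in the frame of mat between 0 and 0.007 m and angle between lifter's own z axis and vertical below 0.06 rad and linear speed of each of panel, lifter below 0.01 m/s).
It fails at once if the gripper or arm touches the panel (contact force between any of the fingers, the arm and panel above 0.3 N).
It fails at once if the panel is tipped by more than 0.35 rad (angle between panel's own z axis and vertical above 0.35 rad).
It fails at once if the panel is slammed into the bin (over 30 N) (contact force between panel and bin above 30 N).
It fails at once if a bystander is moved by more than 20 mm (distance of any of tester, tape_green, screwdriver, cleaner, carton, green_bin, tape_yellow from where it was at the start of the episode above 0.02 m).
It also fails if it takes over 64 s, if anything falls off the work surface, if the arm or the gripper's body presses on something with over 40 N, if the wrist force passes 120 N, or if a joint passes its speed limit or range.

## Working session

There is one attempt and no reset: what is moved stays moved. The work goes in short steps, Python scripts to look and compute and a tool call to move; the robot and the scene stay as the last step left them, time stands still between calls to the robot, and variables do not carry over. Pictures are saved under pics/ and viewed, at most 10 in all, crops included, and the job is handed in when it is done.

Besides the shell and the picture viewer there is one more tool, called after "Emit:" in YAML: its name, and indented under it one key for each argument. servo_tool: Moves the arm, as the interface text tells. Its arguments: {"type":"object","properties":{"increments":{"type":"array"},"force":{"type":"number"}},"required":["increments"]}

```bash
mkdir -p pics; ls; python3 - <<'E'
from station import *
import cv2
o=get_obs();print({k:(o[k]) for k in('t','tool_pos','tool_rot','opening')})
for n in('top','scene'):
    im=get_image(n);cv2.imwrite(f'pics/{n}0.png',im[:,:,::-1]);c=get_calibration(n);print(n,c)
print(get_calibration('wrist'))
E
```

```text
pics
{'t': 0.0, 'tool_pos': array([0.19204653, 0.59410394, 0.23003464]), 'tool_rot': array([-0.48919138, -3.10265454,  0.0031386 ]), 'opening': 0.08558730075972414}
top {'fx': 424.6899997133344, 'fy': 424.6899997133344, 'cx': 318.1231710035361, 'cy': 201.5348071844173, 'R': array([[-0.01351866, -0.99984771, -0.01103676],
       [-0.9945282 ,  0.01458861, -0.10344483],
       [ 0.10359009,  0.00957793, -0.99457396]]), 't': array([0.01507776, 0.51122861, 1.22131014])}
scene {'fx': 371.2837123607352, 'fy': 371.2837123607352, 'cx': 316.4524628489548, 'cy': 192.94429311514375, 'R': array([[-0.38783792,  0.92172581,  0.00181   ],
       [ 0.51934524,  0.22014825, -0.82572106],
       [-0.76148688, -0.31930592, -0.56407575]]), 't': array([ 0.19447458, -0.20860364,  1.69499017])}
{'fx': 332.3032769058493, 'fy': 332.3032769058493, 'cx': 323.25717233025625, 'cy': 196.63250952768325, 'mount': array([[ 2.29174529e-04, -9.47886116e-01, -3.18609258e-01,
         8.09318320e-02],
       [ 9.99999434e-01, -1.13948606e-04,  1.05830164e-03,
         2.28800660e-04],
       [-1.03945451e-03, -3.18609320e-01,  9.47885553e-01,
        -1.42170175e-01],
       [ 0.00000000e+00,  0.00000000e+00,  0.00000000e+00,
         1.00000000e+00]])}
```

View pics/top0.png

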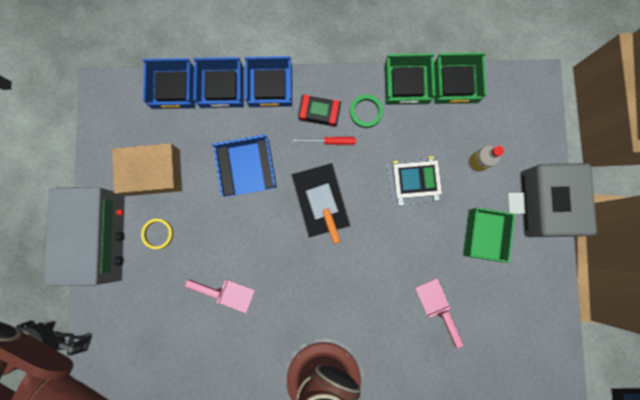

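View pics/scene0.png

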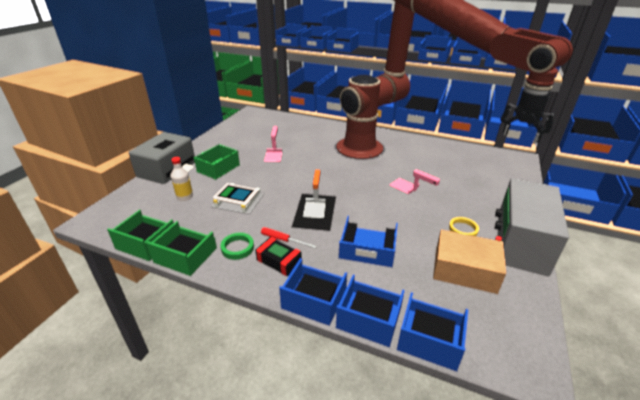

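Candidates for the lifter in the top view: the orange-handled one on the black mat (325,212), a pink one at (235,295) and a pink one at (433,300). I choose the orange one. For the bin, I choose the blue one with ledges and an open front at (245,167), not the three blue bins at (168..270,82). The panel is on the rack at (417,179).

```bash
cat > h.py <<'E'
import numpy as np, cv2
from scipy.spatial.transform import Rotation as Ro
from station import *
def cam(name,obs=None):
    c=get_calibration(name)
    K=np.array([[c['fx'],0,c['cx']],[0,c['fy'],c['cy']],[0,0,1]])
    if name=='wrist':
        T=np.eye(4);T[:3,:3]=Ro.from_rotvec(obs['tool_rot']).as_matrix();T[:3,3]=obs['tool_pos']
        M=T@c['mount'];R=M[:3,:3].T;t=-R@M[:3,3]
    else: R,t=np.array(c['R']),np.array(c['t'])
    return K,R,t
def onplane(C,uv,z):
    K,R,t=C;o=-R.T@t
    d=(R.T@np.linalg.inv(K)@np.c_[np.atleast_2d(uv),np.ones(len(np.atleast_2d(uv)))].T).T
    return o+d*((z-o[2])/d[:,2])[:,None]
def proj(C,X):
    K,R,t=C;p=(K@(R@np.atleast_2d(X).T+t[:,None])).T;return p[:,:2]/p[:,2:]
def tri(Cs,uvs):
    P=[C[0]@np.c_[C[1],C[2]] for C in Cs]
    A=np.vstack([[u*p[2]-p[0],v*p[2]-p[1]] for p,(u,v) in zip(P,uvs)])
    x=np.linalg.svd(A)[2][-1];return x[:3]/x[3]
def blob(m,roi=None):
    m=m.astype(np.uint8)
    if roi:
        k=np.zeros_like(m);x0,y0,x1,y1=roi;k[y0:y1,x0:x1]=1;m=m*k
    n,l,s,c=cv2.connectedComponentsWithStats(m)
    i=1+np.argmax(s[1:,4]);return (l==i).astype(np.uint8),s[i],c[i]
def rect(m):
    cs=max(cv2.findContours(m,cv2.RETR_EXTERNAL,cv2.CHAIN_APPROX_NONE)[0],key=cv2.contourArea)
    return cv2.boxPoints(cv2.minAreaRect(cs))
def hsv(im): return cv2.cvtColor(im,cv2.COLOR_RGB2HSV)
E
python3 - <<'E'
from h import *
np.set_printoptions(precision=3,suppress=True)
T=cam('top');S=cam('scene')
rgb=lambda n:cv2.imread(f'pics/{n}0.png')[:,:,::-1].copy()
t=rgb('top');s=rgb('scene')
ht,hs=hsv(t),hsv(s)
og=lambda h:(h[...,0]>5)&(h[...,0]<18)&(h[...,1]>180)&(h[...,2]>120)
a,_,c1=blob(og(ht),(300,180,360,260));b,_,c2=blob(og(hs),(290,150,340,210))
print('handle',c1,c2,tri([T,S],[c1,c2]),'\n',onplane(T,rect(a),.078))
m,st,c=blob(t.max(2)<60,(280,155,360,245));print('mat',st,onplane(T,rect(m),.003))
bl=lambda h:(h[...,0]>100)&(h[...,0]<125)&(h[...,1]>130)
m,st,c=blob(bl(ht),(205,130,285,200));print('bin',st,onplane(T,rect(m),.05))
m,st,c=blob((t.min(2)>170),(385,150,450,210));print('panel',st,onplane(T,rect(m),.034))
cv2.imwrite('pics/crop.png',np.hstack([cv2.resize(t[150:250,285:365],(400,500))[:,:,::-1],cv2.resize(t[150:210,390:450],(400,500))[:,:,::-1]]))
E
```

```text
handle [332.04 221.32] [316.134 178.91 ] [ 0.448 -0.028  0.082] 
 [[ 0.468 -0.023  0.078]
 [ 0.469 -0.027  0.078]
 [ 0.431 -0.039  0.078]
 [ 0.43  -0.035  0.078]]
mat [ 293  164   56   72 1615] [[ 0.597  0.086  0.003]
 [ 0.629 -0.033  0.003]
 [ 0.442 -0.081  0.003]
 [ 0.411  0.036  0.003]]
bin [ 213  135   62   60 1996] [[0.685 0.316 0.05 ]
 [0.71  0.157 0.05 ]
 [0.552 0.13  0.05 ]
 [0.527 0.287 0.05 ]]
panel [394 159  48  46 602] [[ 0.618 -0.212  0.034]
 [ 0.634 -0.344  0.034]
 [ 0.513 -0.354  0.034]
 [ 0.498 -0.224  0.034]]
```

View pics/crop.png

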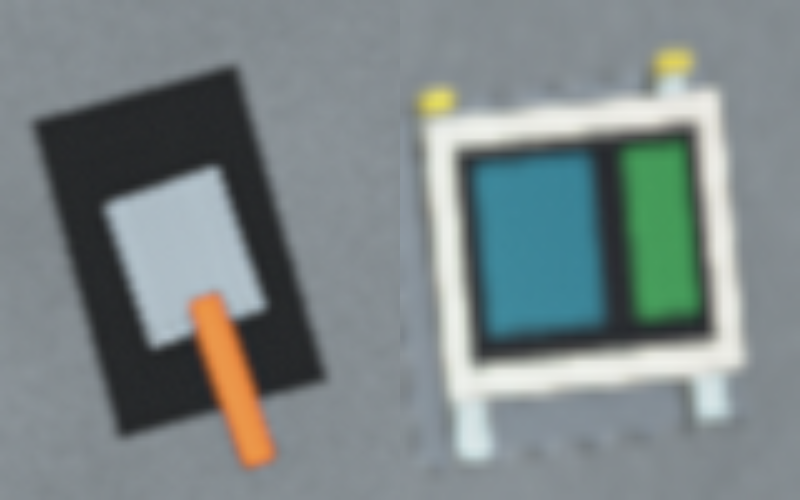

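The close crop confirms the choice: orange handle (232,380), steel blade (185,255), black mat. The white-framed panel (590,240) lies on the rack, with the yellow stops at its far end. Next I fly over the bin with the wrist camera.

```bash
cat >> h.py <<'E'
def pose():
    o=get_obs();R=Ro.from_rotvec(o['tool_rot']).as_matrix()
    return o,o['tool_pos'],np.degrees(np.arctan2(R[1,0],R[0,0]))%360
def plan(p,yaw,n,start=None):
    """rows of straight move to TCP p (m), tool-x yaw (deg), in n rows"""
    if start is None: _,p0,y0=pose()
    else: p0,y0=start
    d=(np.array(p)-p0)*1000/n; dy=((yaw-y0+180)%360-180)/n; rows=[]
    for k in range(n):
        a=np.radians(y0+k*dy)
        rows.append([round(v,1) for v in (d[0]*np.cos(a)+d[1]*np.sin(a), d[0]*np.sin(a)-d[1]*np.cos(a), -d[2], -dy)])
    print('from',np.round(p0,4),round(y0,2));print(rows)
E
python3 - <<'E'
from h import *
plan([.55,.2,.30],190,11)
E
```

```text
from [0.1921 0.5941 0.2301] 162.08
[[np.float64(-42.0), np.float64(-24.1), np.float64(-6.4), np.float64(-2.5)], [np.float64(-40.9), np.float64(-25.9), np.float64(-6.4), np.float64(-2.5)], [np.float64(-39.7), np.float64(-27.7), np.float64(-6.4), np.float64(-2.5)], [np.float64(-38.4), np.float64(-29.4), np.float64(-6.4), np.float64(-2.5)], [np.float64(-37.1), np.float64(-31.1), np.float64(-6.4), np.float64(-2.5)], [np.float64(-35.7), np.float64(-32.7), np.float64(-6.4), np.float64(-2.5)], [np.float64(-34.2), np.float64(-34.3), np.float64(-6.4), np.float64(-2.5)], [np.float64(-32.6), np.float64(-35.7), np.float64(-6.4), np.float64(-2.5)], [np.float64(-31.0), np.float64(-37.2), np.float64(-6.4), np.float64(-2.5)], [np.float64(-29.3), np.float64(-38.5), np.float64(-6.4), np.float64(-2.5)], [np.float64(-27.6), np.float64(-39.8), np.float64(-6.4), np.float64(-2.5)]]
```

Emit:
servo_tool:
  increments:
    - [1,-42,-24,-6,-2.5]
    - [1,-41,-26,-6,-2.5]
    - [1,-40,-28,-6,-2.5]
    - [1,-38,-29,-6,-2.5]
    - [1,-37,-31,-6,-2.5]
    - [1,-36,-33,-6,-2.5]
    - [1,-34,-34,-6,-2.5]
    - [1,-33,-36,-6,-2.5]
    - [1,-31,-37,-6,-2.5]
    - [1,-29,-39,-6,-2.5]
    - [1,-28,-40,-6,-2.5]
    - [1,0,0,0,0]

```text
t: 1.6
tool_pos: [0.551, 0.1963, 0.297]
tool_rot: [0.255, -3.131, 0.001]
contact_force: [0.7, 0.7, -0.3]
opening: 0.0853
grip_force: 0.0
```

```bash
sed -i 's/round(v,1) for/round(float(v),1) for/' h.py; python3 - <<'E'
from h import *
import pickle
o=get_obs();im=get_image('wrist');pickle.dump((o,im),open('bin1.pkl','wb'))
cv2.imwrite('pics/bin1.png',im[:,:,::-1]);print(o['t'],o['tool_pos'],o['tool_rot'],o['dq'].round(3))
plan([.47,-.26,.30],188,9)
E
```

```text
1.6 [0.55096773 0.19628513 0.29700827] [ 2.55402743e-01 -3.13083310e+00  7.33977560e-04] [ 0.054 -0.02   0.029  0.024  0.013  0.028]
from [0.5499 0.1976 0.2967] 189.42
[[17.1, -48.7, -0.4, 0.2], [16.9, -48.8, -0.4, 0.2], [16.8, -48.8, -0.4, 0.2], [16.7, -48.9, -0.4, 0.2], [16.5, -48.9, -0.4, 0.2], [16.4, -48.9, -0.4, 0.2], [16.3, -49.0, -0.4, 0.2], [16.1, -49.0, -0.4, 0.2], [16.0, -49.1, -0.4, 0.2]]
```

View pics/bin1.png

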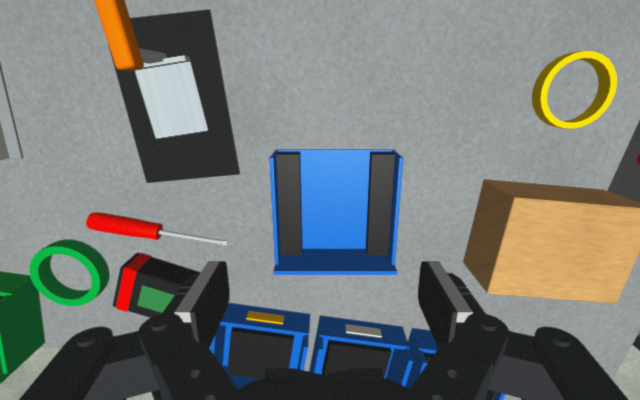

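The wrist view shows the bin with its front edge at row 150, its back wall at row 270, its floor quad at cols 302-367 and its ledges to both sides. I take a settled view here and a second one from a shifted position, for the heights.

```bash
cat >> h.py <<'E'
import pickle
def snap(f,cam_='wrist'):
    o=get_obs();im=get_image(cam_);pickle.dump((o,im),open(f+'.pkl','wb'))
    o2=get_obs();print(f,o['t'],o['tool_pos'],o2['tool_pos'],'dq',np.abs(o['dq']).max());return o,im
E
python3 - <<'E'
from h import *
snap('bin1')
E
```

```text
bin1 1.65 [0.54988062 0.1976419  0.29673568] [0.54922047 0.19849029 0.29660785] dq 0.03993638108500004
```

Emit:
servo_tool:
  increments:
    - [1,17,-48,0,0]
    - [1,17,-48,0,0]
    - [1,17,-48,0,0]
    - [1,0,0,0,0]
    - [1,0,0,0,0]

```text
t: 2.33
tool_pos: [0.5227, 0.0493, 0.2971]
tool_rot: [0.264, -3.13, -0.001]
contact_force: [1.0, 0.7, -0.1]
opening: 0.0854
grip_force: 0.0
```

```bash
python3 - <<'E'
from h import *
np.set_printoptions(precision=4,suppress=True)
snap('bin2')
def floorq(f):
    o,im=pickle.load(open(f+'.pkl','rb'));C=cam('wrist',o);h=hsv(im)
    b0=proj(C,[[.62,.222,.004]])[0].astype(int)
    ref=im[b0[1]-8:b0[1]+8,b0[0]-8:b0[0]+8].reshape(-1,3).mean(0)
    m,st,c=blob(np.abs(im.astype(int)-ref).max(2)<35,(b0[0]-80,max(b0[1]-90,0),b0[0]+80,b0[1]+90))
    cs=max(cv2.findContours(m,0,cv2.CHAIN_APPROX_NONE)[0],key=cv2.contourArea)
    print(f,ref,st,rect(m).round(1).tolist());q=cv2.approxPolyDP(cs,8,True)[:,0]
    W=onplane(C,rect(m),.004);print(q.tolist());print(W,'sides',np.linalg.norm(W-np.roll(W,1,0),axis=1),'c',W.mean(0))
    return C,rect(m)
a=floorq('bin1');b=floorq('bin2')
plan([.47,-.26,.30],188,7)
E
```

```text
bin2 2.325 [0.5227 0.0493 0.2971] [0.5229 0.0496 0.2971] dq 0.01585683965889187
bin1 [ 58.8906 138.6914 232.9219] [ 277  151  114   98 6494] [[277.0, 151.0], [390.0, 151.0], [390.0, 248.0], [277.0, 248.0]]
[[277, 151], [299, 152], [302, 248], [363, 248], [367, 153], [390, 151]]
[[0.5614 0.138  0.004 ]
 [0.537  0.2851 0.004 ]
 [0.6761 0.3174 0.004 ]
 [0.7029 0.1551 0.004 ]] sides [0.1425 0.1492 0.1428 0.1646] c [0.6193 0.2239 0.004 ]
bin2 [ 38.6328 122.8711 225.1953] [ 382  188   88   92 4987] [[382.0, 188.0], [469.0, 188.0], [469.0, 279.0], [382.0, 279.0]]
[[382, 188], [407, 194], [399, 279], [417, 279], [422, 260], [455, 274], [469, 189]]
[[0.5615 0.138  0.004 ]
 [0.5416 0.2557 0.004 ]
 [0.6798 0.2996 0.004 ]
 [0.7017 0.1701 0.004 ]] sides [0.1438 0.1194 0.1451 0.1314] c [0.6212 0.2159 0.004 ]
from [0.5229 0.0496 0.2971] 189.68
[[14.9, -42.3, -0.4, 0.2], [14.7, -42.4, -0.4, 0.2], [14.5, -42.5, -0.4, 0.2], [14.3, -42.5, -0.4, 0.2], [14.2, -42.6, -0.4, 0.2], [14.0, -42.6, -0.4, 0.2], [13.8, -42.7, -0.4, 0.2]]
```

Emit:
servo_tool:
  increments:
    - [1,15,-42,0,0]
    - [1,15,-42,0,0]
    - [1,15,-43,0,0]
    - [1,14,-43,0,0]
    - [1,14,-43,0,0]
    - [1,14,-43,0,0]
    - [1,14,-43,0,0]
    - [1,0,0,0,0]
    - [1,0,0,0,0]

```text
t: 3.5
tool_pos: [0.4739, -0.2622, 0.2971]
tool_rot: [0.265, -3.13, -0.001]
contact_force: [-0.5, -0.2, -0.2]
opening: 0.0853
grip_force: 0.0
```

```bash
python3 - <<'E'
from h import *
np.set_printoptions(precision=4,suppress=True)
o,im=snap('pan1')
b1=pickle.load(open('bin2.pkl','rb'))[1];b0=pickle.load(open('bin1.pkl','rb'))[1]
v=np.hstack([cv2.resize(b1[160:300,350:500],(400,373)),cv2.resize(im[50:330,170:470],(400,373))])
cv2.imwrite('pics/cmp.png',v[:,:,::-1])
for f in('bin1',):
    o,im=pickle.load(open(f+'.pkl','rb'));C=cam('wrist',o)
    m,_,_=blob(np.abs(im.astype(int)-[59,139,233]).max(2)<35,(270,140,400,255))
    m=cv2.morphologyEx(m,cv2.MORPH_OPEN,np.ones((9,9)))
    q=rect(m);cs=max(cv2.findContours(m,0,cv2.CHAIN_APPROX_NONE)[0],key=cv2.contourArea)
    q=cv2.approxPolyDP(cs,5,True)[:,0];print(q.tolist());W=onplane(C,q,.004);print(W,np.linalg.norm(W-np.roll(W,1,0),axis=1))
E
```

```text
pan1 3.5 [ 0.4739 -0.2622  0.2971] [ 0.474  -0.262   0.2972] dq 0.012657898935144657
[[299, 151], [302, 248], [363, 248], [367, 151]]
[[0.5566 0.1666 0.004 ]
 [0.697  0.191  0.004 ]
 [0.6825 0.2786 0.004 ]
 [0.542  0.2551 0.004 ]] [0.0898 0.1424 0.0888 0.1425]
```

View pics/cmp.png

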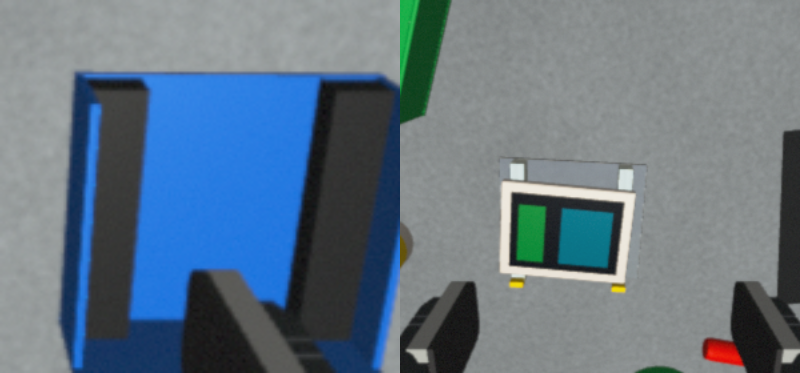

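The left crop shows bin floor and ledges, with one finger in front. The right crop shows the panel (x 501-635, y 181-284) on the rails, whose open ends are at y=160 and yellow stops at y=286. Now I measure the panel and move to the lifter.

```bash
cat > m.py <<'E'
from h import *
np.set_printoptions(precision=4,suppress=True)
def panel(f,z=.034):
    o,im=pickle.load(open(f+'.pkl','rb'));C=cam('wrist',o)
    p=proj(C,[[.567,-.283,.034]])[0].astype(int)
    i=im.astype(int);m=(i.min(2)>150)&(i[...,0]>=i[...,2]+2)
    m,st,c=blob(m,(max(p[0]-90,0),max(p[1]-80,0),p[0]+90,p[1]+80))
    m=cv2.morphologyEx(m,cv2.MORPH_OPEN,np.ones((3,3)));q=rect(m)
    cs=max(cv2.findContours(m,0,cv2.CHAIN_APPROX_NONE)[0],key=cv2.contourArea)
    cs=cv2.convexHull(cs);q=cv2.approxPolyDP(cs,6,True)[:,0].astype(float)
    W=onplane(C,q,z);print(f,q.tolist());print(W[:,:2].tolist(),'sides',np.linalg.norm(W-np.roll(W,1,0),axis=1),'c',W.mean(0))
    d=np.degrees(np.arctan2(*(W-np.roll(W,1,0))[:,[1,0]].T));print('dirs',d%90)
    return C,q
E
python3 - <<'E'
from m import *
panel('pan1')
o,im=pickle.load(open('pan1.pkl','rb'));C=cam('wrist',o);h=hsv(im)
m=(h[...,0]>20)&(h[...,0]<35)&(h[...,1]>150)&(h[...,2]>120)
n,l,s,c=cv2.connectedComponentsWithStats(m.astype(np.uint8))
for i in range(1,n):
    if s[i,4]>15: print('yellow',s[i],c[i],onplane(C,c[i],.034)[0])
# rails' visible open ends
i=im.astype(int);m=(i.min(2)>150)&(i[...,2]>i[...,0]+2)
n,l,s,c=cv2.connectedComponentsWithStats(m.astype(np.uint8))
for k in range(1,n):
    if s[k,4]>40: print('rail',s[k],c[k],onplane(C,c[k],.024)[0])
plan([.44,-.03,.25],195,6)
# ledges
for f in('bin1','bin2'):
    o,im=pickle.load(open(f+'.pkl','rb'));C=cam('wrist',o)
    i=im.astype(int);m=(i.max(2)<85)&(i.min(2)>40)
    p=proj(C,[[.622,.223,.024]])[0].astype(int)
    k=np.zeros(m.shape,bool);k[p[1]-70:p[1]+60,p[0]-70:p[0]+70]=1
    n,l,s,c=cv2.connectedComponentsWithStats((m&k).astype(np.uint8))
    for j in range(1,n):
        if s[j,4]>200: print('ledge',f,s[j],c[j])
E
```

```text
pan1 [[246.0, 186.0], [346.0, 195.0], [338.0, 261.0], [246.0, 255.0]]
[[0.5309542657100794, -0.35181287858762605], [0.5214834682350584, -0.22406758836753876], [0.6173267437560463, -0.21676486575734288], [0.6292280447466776, -0.34244774904330755]] sides [0.0987 0.1281 0.0961 0.1262] c [ 0.5747 -0.2838  0.034 ]
dirs [5.4436 4.24   4.3572 5.4094]
yellow [117 232  21   4  25] [126.16 233.44] [ 0.6237 -0.5031  0.034 ]
yellow [139 235  12  10  17] [144.4118 238.9412] [ 0.6279 -0.4792  0.034 ]
yellow [252 260  11   6  51] [257.     262.9216] [ 0.6389 -0.3263  0.034 ]
yellow [329 263  10   6  51] [333.3725 265.9216] [ 0.626  -0.2217  0.034 ]
rail [252 173  11  12 131] [257.0382 178.458 ] [ 0.5218 -0.3406  0.024 ]
rail [333 177  12  16 163] [338.8282 184.4233] [ 0.5119 -0.2347  0.024 ]
rail [ 476  185   50   58 2387] [498.1257 214.9568] [ 0.5181 -0.0157  0.024 ]
from [ 0.474  -0.262   0.2972] 189.7
[[-0.9, 39.1, 7.9, -0.9], [-1.5, 39.0, 7.9, -0.9], [-2.1, 39.0, 7.9, -0.9], [-2.7, 39.0, 7.9, -0.9], [-3.3, 38.9, 7.9, -0.9], [-3.9, 38.9, 7.9, -0.9]]
ledge bin1 [ 275  155   25  101 2249] [287.5096 204.0169]
ledge bin1 [ 366  155   28  101 2260] [378.5832 203.8513]
ledge bin2 [ 382  193   23   94 1456] [393.0055 239.0103]
ledge bin2 [ 447  194   51  109 1971] [478.2298 241.0289]
```

Emit:
servo_tool:
  increments:
    - [1,-1,39,8,-0.9]
    - [1,-1.5,39,8,-0.9]
    - [1,-2,39,8,-0.9]
    - [1,-3,39,8,-0.9]
    - [1,-3,39,8,-0.9]
    - [1,-4,39,8,-0.9]
    - [1,0,0,0,0]
    - [1,0,0,0,0]

```text
t: 4.55
tool_pos: [0.4396, -0.0308, 0.2497]
tool_rot: [-0.412, 3.114, -0.001]
contact_force: [0.3, 0.3, 0.4]
opening: 0.0852
grip_force: 0.0
```

```bash
python3 - <<'E'
from m import *
o,im=snap('lif1');C=cam('wrist',o);h=hsv(im)
Cs=[cam('wrist',pickle.load(open(f,'rb'))[0]) for f in('bin1.pkl','bin2.pkl')]
print('ledge z',tri(Cs,[(287.5,204),(393,239)]))
def lift(f,roi=None):
    o,im=pickle.load(open(f+'.pkl','rb'));C=cam('wrist',o);h=hsv(im)
    m,st,c=blob((h[...,0]>5)&(h[...,0]<18)&(h[...,1]>180)&(h[...,2]>80));q=rect(m)
    print(f,'handle',st,c,q.tolist());return C,q
a=lift('bin1');b=lift('lif1')
W=onplane(b[0],b[1],.09);print(W)
i=im.astype(int);p=proj(C,[[.52,-.003,.006]])[0].astype(int);print(p,im[p[1],p[0]])
m,st,c=blob((i.min(2)>110)&(i[...,2]>i[...,0]+4),(p[0]-80,p[1]-80,p[0]+80,p[1]+80));q=rect(m);print('blade',st,q.tolist());W=onplane(C,q,.006);print(W,np.linalg.norm(W-np.roll(W,1,0),axis=1))
m,st,c=blob((i.max(2)<70),(p[0]-140,0,p[0]+140,340))
cv2.imwrite('pics/lif1.png',im[:,:,::-1])
E
```

```text
lif1 4.55 [ 0.4396 -0.0308  0.2497] [ 0.4397 -0.0313  0.2498] dq 0.02621036460367539
ledge z [0.6228 0.1626 0.0303]
bin1 handle [  93    0   48   71 2013] [117.5037  34.3915] [[92.35730743408203, 0.2037811279296875], [119.0405502319336, -8.256759643554688], [142.84811401367188, 66.8286361694336], [116.16487884521484, 75.28917694091797]]
lif1 handle [ 314  122   24  102 2050] [326.041  171.4332] [[313.0556945800781, 122.22476196289062], [334.6474304199219, 121.24331665039062], [339.2618713378906, 222.76083374023438], [317.6701354980469, 223.74227905273438]]
[[ 0.3945 -0.0526  0.09  ]
 [ 0.3887 -0.0342  0.09  ]
 [ 0.4818 -0.0033  0.09  ]
 [ 0.4884 -0.0235  0.09  ]]
[328 223] [224 119  10]
blade [ 248  143  160  160 6867] [[248.00001525878906, 301.99993896484375], [248.00001525878906, 142.99998474121094], [407.0, 143.0], [407.0, 301.99993896484375]]
[[ 0.6613 -0.0781  0.006 ]
 [ 0.4463 -0.1197  0.006 ]
 [ 0.3982  0.0587  0.006 ]
 [ 0.6045  0.1326  0.006 ]] [0.2182 0.2189 0.1848 0.2191]
```

View pics/lif1.png

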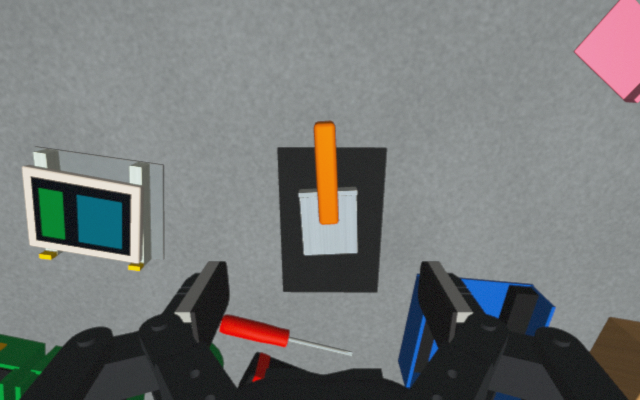

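The wrist view shows the lifter with its handle at (326,172), blade at (328,222), and mat corners (278,148), (386,148), (378,292), (283,292). The panel is at the left.

```bash
python3 - <<'E'
from m import *
o,im=pickle.load(open('lif1.pkl','rb'));C=cam('wrist',o);C1=cam('wrist',pickle.load(open('bin1.pkl','rb'))[0])
print('handle front end 3D',tri([C1,C],[(129.5,71),(328.5,223.2)]))
i=im.astype(int)
m,st,c=blob((i.min(2)>150),(290,180,370,265));cs=cv2.approxPolyDP(cv2.convexHull(max(cv2.findContours(m,0,cv2.CHAIN_APPROX_NONE)[0],key=cv2.contourArea)),4,True)[:,0]
print(cs.tolist(),onplane(C,cs,.006))
m,st,c=blob((i.max(2)<60),(265,130,400,305));q=cv2.approxPolyDP(cv2.convexHull(max(cv2.findContours(m,0,cv2.CHAIN_APPROX_NONE)[0],key=cv2.contourArea)),6,True)[:,0]
W=onplane(C,q,.003);print('mat',q.tolist(),W,W.mean(0),np.linalg.norm(W-np.roll(W,1,0),axis=1))
# panel two view height
i1=pickle.load(open('pan1.pkl','rb'))
Cp=cam('wrist',i1[0])
P=panel('lif1');Q=panel('pan1')
for k in P[1]:
    # match by nearest
    w=onplane(P[0],k,.034)[0];j=np.argmin(np.linalg.norm(onplane(Q[0],Q[1],.034)-w,axis=1));print(tri([P[0],Q[0]],[k,Q[1][j]]))
y=17.8;plan([.445,-.0265,.120],180+y,3);plan([.445,-.0265,.059],180+y,2,start=(np.array([.445,-.0265,.12]),180+y))
E
```

```text
handle front end 3D [ 0.4893 -0.0118  0.0788]
[[355, 190], [356, 252], [305, 254], [299, 193]] [[ 0.4688  0.017   0.006 ]
 [ 0.5493  0.0427  0.006 ]
 [ 0.5693 -0.0206  0.006 ]
 [ 0.4903 -0.0479  0.006 ]]
mat [[384, 148], [376, 290], [284, 290], [278, 148]] [[ 0.4111  0.0354  0.003 ]
 [ 0.5992  0.0866  0.003 ]
 [ 0.6318 -0.0346  0.003 ]
 [ 0.4436 -0.085   0.003 ]] [0.5214 0.0006 0.003 ] [0.1247 0.1949 0.1255 0.1948]
lif1 [[21.0, 167.0], [138.0, 187.0], [138.0, 262.0], [31.0, 246.0]]
[[0.5313942030253213, -0.3513848670217687], [0.5211577849794513, -0.22483221234805742], [0.61767661095567, -0.2164093787251197], [0.6290545911265037, -0.34181338563433344]] sides [0.0981 0.127  0.0969 0.1259] c [ 0.5748 -0.2836  0.034 ]
dirs [5.5976 4.6244 4.9874 5.1843]
pan1 [[246.0, 186.0], [346.0, 195.0], [338.0, 261.0], [246.0, 255.0]]
[[0.5309833523946872, -0.3519181739211389], [0.521513276737668, -0.22416872372929597], [0.6173662539234993, -0.21686416031459232], [0.6292667571332222, -0.34255473275540993]] sides [0.0987 0.1281 0.0961 0.1263] c [ 0.5748 -0.2839  0.034 ]
dirs [5.4421 4.2396 4.3579 5.4087]
[ 0.5315 -0.352   0.0332]
[ 0.521  -0.2244  0.035 ]
[ 0.6179 -0.2167  0.0334]
[ 0.6299 -0.3427  0.0329]
from [ 0.4397 -0.0313  0.2498] 195.02
[[-2.1, 1.1, 43.3, -0.9], [-2.1, 1.1, 43.3, -0.9], [-2.1, 1.0, 43.3, -0.9]]
from [ 0.445  -0.0265  0.12  ] 197.8
[[-0.0, 0.0, 30.5, -0.0], [-0.0, 0.0, 30.5, -0.0]]
```

Emit:
servo_tool:
  increments:
    - [1,-2,1,43,-0.9]
    - [1,-2,1,43,-0.9]
    - [1,-2,1,43,-0.9]
    - [0.6,0,0,31,0]
    - [0.5,0,0,30,0]
    - [0,0,0,0,0]
    - [0,0,0,0,0]
    - [0,0,0,0,0]
    - [0,0,0,0,0]
    - [0,0,0,0,0]
  force: 110

```text
t: 5.85
tool_pos: [0.4447, -0.0269, 0.0598]
tool_rot: [-0.483, 3.104, -0.001]
contact_force: [-0.4, -0.8, -0.4]
opening: 0.0182
grip_force: 107.5
```

```bash
python3 - <<'E'
from m import *
o,p,y=pose();print(o['t'],p,y,o['opening'],o['grip_force'],o['contact_force'],o['wrist_torque'])
# entry: lifter yaw Y, lifter origin (blade centre) -> TCP
E
```

```text
5.85 [ 0.4447 -0.0269  0.0598] 197.68205752522817 0.018202780002754524 107.5103223323822 [-0.3816 -0.8186 -0.3758] [-0.0392  0.124   0.0137]
```

```bash
python3 - <<'E'
from m import *
plan([.3726,-.3014,.1198],185.5,9,start=(np.array([.4447,-.0269,.1198]),197.7))
E
```

```text
from [ 0.4447 -0.0269  0.1198] 197.7
[[16.9, -26.6, -0.0, 1.4], [16.3, -27.0, -0.0, 1.4], [15.6, -27.4, -0.0, 1.4], [15.0, -27.8, -0.0, 1.4], [14.3, -28.1, -0.0, 1.4], [13.6, -28.4, -0.0, 1.4], [13.0, -28.7, -0.0, 1.4], [12.3, -29.0, -0.0, 1.4], [11.6, -29.3, -0.0, 1.4]]
```

Emit:
servo_tool:
  increments:
    - [0,0,0,-10,0]
    - [0,0,0,-20,0]
    - [0,0,0,-30,0]

```text
t: 6.22
tool_pos: [0.4437, -0.0267, 0.1196]
tool_rot: [0.483, -3.103, -0.001]
contact_force: [0.7, -0.8, -2.7]
opening: 0.0189
grip_force: 107.4
```

Emit:
servo_tool:
  increments:
    - [0,17,-26.5,0,1.4]
    - [0,16,-27,0,1.4]
    - [0,15.5,-27.5,0,1.4]
    - [0,15,-28,0,1.4]
    - [0,14.5,-28,0,1.4]
    - [0,13.5,-28.5,0,1.3]
    - [0,13,-28.5,0,1.3]
    - [0,12.5,-29,0,1.3]
    - [0,11.5,-29.5,0,1.3]
    - [0,0,0,0,0]
    - [0,0,0,0,0]

```text
t: 7.6
tool_pos: [0.3718, -0.3009, 0.1195]
tool_rot: [-0.15, 3.138, 0.0]
contact_force: [0.4, -0.2, -1.0]
opening: 0.0182
grip_force: 108.0
```

```bash
python3 - <<'E'
from m import *
o,im=snap('pre1');o,p,y=pose();print(p,y,o['contact_force'],o['wrist_torque'],o['opening'])
cv2.imwrite('pics/pre1.png',im[:,:,::-1])
panel('pre1')
s=get_image('scene');pickle.dump(s,open('s1.pkl','wb'));cv2.imwrite('pics/pre1s.png',np.hstack([cv2.resize(s[120:240,200:320],(480,480))[:,:,::-1],cv2.resize(im,(320,480))[:,:,::-1]]))
plan([.3726,-.3014,.069],185.5,2)
E
```

```text
pre1 7.6 [ 0.3718 -0.3009  0.1195] [ 0.372  -0.3006  0.1195] dq 0.014619933213887392
[ 0.372  -0.3006  0.1195] 185.51828003323004 [ 0.3818 -0.0292 -3.0633] [0.0286 0.0925 0.0062] 0.018484621810301773Traceback (most recent call last):
  File "<stdin>", line 4, in <module>
  File "m.py", line 8, in panel
    m=cv2.morphologyEx(m,cv2.MORPH_OPEN,np.ones((3,3)));q=rect(m)
                                                          ~~~~^^^
  File "h.py", line 29, in rect
    cs=max(cv2.findContours(m,cv2.RETR_EXTERNAL,cv2.CHAIN_APPROX_NONE)[0],key=cv2.contourArea)
ValueError: max() iterable argument is empty
```

View pics/pre1.png

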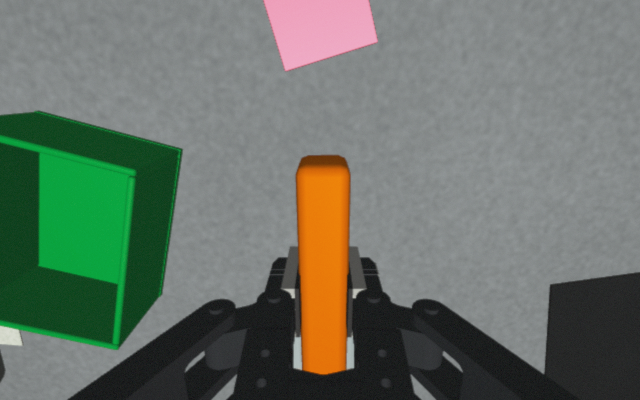

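The wrist view shows the handle held square between the fingers, with its rear end at rows 156-180, cols 297-350. The blade is hidden. I'll check the lifter's tilt against predicted pixels here and in the scene and top views.

```bash
cat >> m.py <<'E'
def lifpts(p,y,pts,pitch=0,gx=-.078,gz=.0568):
    "lifter-frame points (m) -> world, given TCP pose"
    th=np.radians(y-180);R=Ro.from_euler('zy',[th,pitch]).as_matrix()
    g=np.array([gx,0,gz+.019]);return np.array(p)+[0,0,.019]+(np.atleast_2d(pts)-g)@R.T
E
python3 - <<'E'
from m import *
o,im=pickle.load(open('pre1.pkl','rb'));C=cam('wrist',o);p=o['tool_pos'];y=185.5
print(proj(C,lifpts(p,y,[[-.135,.01,.087],[-.135,-.01,.087],[-.135,.01,.063],[-.135,-.01,.063]])).round(1).tolist())
for t in(-.03,.03):print(t,proj(C,lifpts(p,y,[[-.135,.01,.087],[-.135,-.01,.063]],t)).round(1).tolist())
t_=get_image('top');s=get_image('scene')
B=[[.042,.035,.003],[.042,-.035,.003],[-.042,.035,.003],[-.042,-.035,.003]]
for n,i in(('top',t_),('scene',s)):
    C=cam(n);i=i.astype(int)
    for t in(0,.04): print(n,t,proj(C,lifpts(p,y,B,t)).round(1).tolist())
    c=proj(C,lifpts(p,y,[[.0,0,.003]]))[0].astype(int)
    x0,y0=c-28
    v=cv2.resize(i[y0:y0+56,x0:x0+56].astype(np.uint8),(392,392),interpolation=cv2.INTER_CUBIC);print(n,'crop origin',x0,y0,'scale 7')
    globals()['v'+n]=v
cv2.imwrite('pics/lev.png',np.hstack([vtop,vscene])[:,:,::-1])
E
```

```text
[[352.9, 158.6], [294.4, 158.6], [347.8, 146.3], [299.1, 146.3]]
-0.03 [[352.5, 156.6], [299.3, 146.6]]
0.03 [[353.2, 160.7], [298.9, 146.1]]
top 0 [[410.6, 207.0], [435.2, 204.3], [414.6, 236.5], [439.3, 233.8]]
top 0.04 [[410.3, 208.2], [434.8, 205.5], [414.5, 237.6], [439.2, 234.9]]
top crop origin 396 192 scale 7
scene 0 [[254.2, 175.2], [237.1, 172.2], [263.6, 164.3], [247.1, 161.6]]
scene 0.04 [[254.7, 175.8], [237.7, 172.9], [264.0, 164.2], [247.5, 161.6]]
scene crop origin 222 140 scale 7
```

View pics/lev.png

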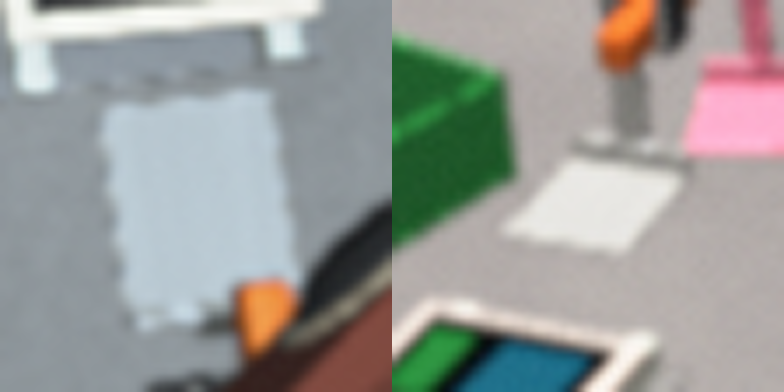

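Both views show the blade level within about 0.02 rad: the top view has the tip at (411,207)/(434.6,205), as predicted. Descend and insert.

Emit:
servo_tool:
  increments:
    - [0,0,-0.8,25,0]
    - [0,0,0,25,0]
    - [0,0,0,0,0]
    - [0,-19,0,0,0]
    - [0,-19,0,0,0]
    - [0,-19,0,0,0]
    - [0,-19,0,0,0]
    - [0,-19,0,0,0]

```text
t: 8.75
tool_pos: [0.468, -0.2928, 0.0694]
tool_rot: [-0.151, 3.138, -0.0]
contact_force: [0.0, -0.1, -2.2]
opening: 0.0185
grip_force: 108.0
```

Emit:
servo_tool:
  increments:
    - [0,-11,0,0,0]
    - [0,-9,0,0,0]
    - [0,0,0,0,0]
    - [0,0,0,0,0]

```text
t: 9.25
tool_pos: [0.4859, -0.2911, 0.0692]
tool_rot: [0.15, -3.138, -0.0]
contact_force: [-0.0, -0.1, -2.4]
opening: 0.0185
grip_force: 108.1
```

```bash
python3 - <<'E'
from m import *
o,p,y=pose();print(o['t'],p,y,o['contact_force'],o['wrist_torque'])
t=get_image('top');s=get_image('scene');pickle.dump((o,t,s),open('ins.pkl','wb'))
C=cam('top');W=[[.531,-.352,.034],[.521,-.2242,.034],[.6173,-.2168,.034],[.6292,-.3425,.034]]
print(proj(C,W).round(1).tolist())
v1=cv2.resize(t[145:225,380:460],(400,400),interpolation=2);v2=cv2.resize(s[150:230,195:275],(400,400),interpolation=2)
cv2.imwrite('pics/ins.png',np.hstack([v1,v2])[:,:,::-1])
E
```

```text
9.25 [ 0.4859 -0.2911  0.0692] 185.45903494513132 [-0.0368 -0.0891 -2.4472] [0.0267 0.1045 0.0246]
[[441.3, 192.8], [397.6, 196.8], [394.0, 164.4], [436.6, 159.7]]
```

View pics/ins.png

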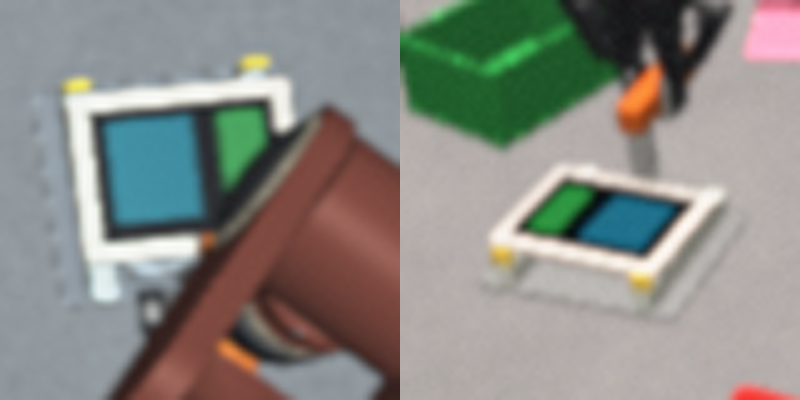

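The blade is inserted with no contact, and the panel has not moved. Lift gently.

Emit:
servo_tool:
  increments:
    - [0,0,0,-4,0]
    - [0,0,0,-3,0]
    - [0,0,0,-3,0]
    - [0,0,0,-3,0]
    - [0,0,0,-4,0]
    - [0,0,0,-4,0]
    - [0,0,0,0,0]
  force: 120

```text
t: 10.22
tool_pos: [0.4866, -0.2913, 0.0908]
tool_rot: [-0.15, 3.137, -0.001]
contact_force: [0.1, 0.5, -3.4]
opening: 0.0183
grip_force: 117.4
```

Emit:
servo_tool:
  increments:
    - [0,0,0,-6,0]
    - [0,0,0,-8,0]
    - [0,0,0,-10,0]
    - [0,0,0,-12,0]
    - [0,0,0,-12,0]
    - [0,0,0,-8,0]
    - [0,0,0,0,0]
    - [0,0,0,0,0]

```text
t: 11.22
tool_pos: [0.4861, -0.2908, 0.1458]
tool_rot: [0.15, -3.137, -0.001]
contact_force: [-0.2, -0.5, -3.3]
opening: 0.0184
grip_force: 117.4
```

```bash
python3 - <<'E'
from m import *
o,p,y=pose();print(o['t'],p,y,o['contact_force'],o['wrist_torque'])
t=get_image('top');s=get_image('scene');pickle.dump((o,t,s),open('lft.pkl','wb'))
v1=cv2.resize(t[135:215,380:460],(400,400),interpolation=2);v2=cv2.resize(s[120:200,200:280],(400,400),interpolation=2)
cv2.imwrite('pics/lft.png',np.hstack([v1,v2])[:,:,::-1])
C=cam('scene');u=np.array([np.cos(np.radians(5)),np.sin(np.radians(5)),0]);w=np.array([-u[1],u[0],0]);c=np.array([.5747,-.2838,.034+.060])
for pit in(0,.05):
    dz=-pit
    Wp=[c+u*a+w*b+[0,0,dz*(a+.09)] for a,b in((.05,.065),(.05,-.065),(-.05,.065),(-.05,-.065))]
    print(pit,((proj(C,Wp)-[200,120])*5+[400,0]).round(0).tolist(),((proj(cam('top'),Wp)-[380,135])*5).round(0).tolist())
E
```

```text
11.225 [ 0.4861 -0.2908  0.1458] 185.47857485550065 [-0.2197 -0.5324 -3.3417] [-0.0386  0.2569  0.0032]
0 [[618.0, 347.0], [447.0, 314.0], [683.0, 272.0], [520.0, 243.0]] [[84.0, 124.0], [315.0, 100.0], [105.0, 300.0], [338.0, 276.0]]
0.05 [[619.0, 355.0], [448.0, 323.0], [683.0, 275.0], [520.0, 246.0]] [[82.0, 126.0], [311.0, 103.0], [105.0, 300.0], [337.0, 277.0]]
```

View pics/lft.png

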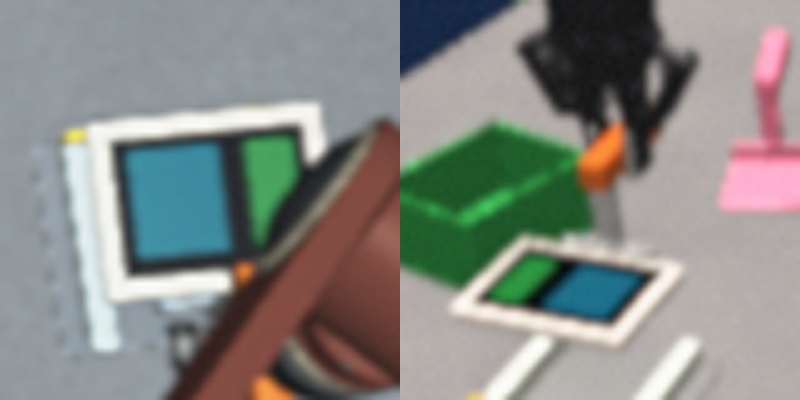

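The panel is carried level (tilt about 0.03 rad, near corners at (612,346)/(450,308) against a predicted 338/305). Next comes the ramped transfer to above the bin.

```bash
cat >> m.py <<'E'
def ramp(p,yaw,w):
    _,p0,y0=pose();w=np.array(w,float);w/=w.sum();d=(np.array(p)-p0)*1000;dy=(yaw-y0+180)%360-180;yy=y0;rows=[]
    for k in w:
        a=np.radians(yy);D=d*k;rows.append([0]+[round(float(v),1) for v in(D[0]*np.cos(a)+D[1]*np.sin(a),D[0]*np.sin(a)-D[1]*np.cos(a),-D[2],-dy*k)]);yy+=dy*k
    print(rows)
E
python3 - <<'E'
from m import *
ramp([.5423,.2109,.158],189.9,[8,16,24,32]+[34.5]*10+[32,24,16,8])
E
```

```text
[[0, -1.6, 7.8, -0.2, -0.1], [0, -3.3, 15.6, -0.4, -0.1], [0, -5.0, 23.5, -0.6, -0.2], [0, -6.8, 31.3, -0.8, -0.3], [0, -7.5, 33.7, -0.9, -0.3], [0, -7.7, 33.6, -0.9, -0.3], [0, -7.9, 33.6, -0.9, -0.3], [0, -8.0, 33.5, -0.9, -0.3], [0, -8.2, 33.5, -0.9, -0.3], [0, -8.4, 33.4, -0.9, -0.3], [0, -8.6, 33.4, -0.9, -0.3], [0, -8.8, 33.4, -0.9, -0.3], [0, -8.9, 33.3, -0.9, -0.3], [0, -9.1, 33.3, -0.9, -0.3], [0, -8.6, 30.8, -0.8, -0.3], [0, -6.6, 23.1, -0.6, -0.2], [0, -4.4, 15.4, -0.4, -0.1], [0, -2.2, 7.7, -0.2, -0.1]]
```

Emit:
servo_tool:
  increments:
    - [0,-1.5,8,0,-0.1]
    - [0,-3.5,15.5,-0.5,-0.1]
    - [0,-5,23.5,-1,-0.2]
    - [0,-7,31.5,-1,-0.3]
    - [0,-7.5,33.5,-1,-0.3]
    - [0,-7.5,33.5,-1,-0.3]
    - [0,-8,33.5,-1,-0.3]
    - [0,-8,33.5,-1,-0.3]
    - [0,-8,33.5,-1,-0.3]
    - [0,-8.5,33.5,-1,-0.3]
    - [0,-8.5,33.5,-1,-0.3]
    - [0,-9,33.5,-1,-0.3]

```text
t: 12.82
tool_pos: [0.5256, 0.0651, 0.1568]
tool_rot: [0.236, -3.133, -0.001]
contact_force: [0.9, 0.4, -2.7]
opening: 0.0179
grip_force: 117.5
```

Emit:
servo_tool:
  increments:
    - [0,-9,33.5,-1,-0.3]
    - [0,-9,33.5,-1,-0.3]
    - [0,-8.5,31,-1,-0.3]
    - [0,-6.5,23,0,-0.2]
    - [0,-4.5,15.5,0,-0.1]
    - [0,-2,7.5,0,-0.1]
    - [0,0,0,0,0]
    - [0,0,0,0,0]
    - [0,0,0,0,0]

```text
t: 13.95
tool_pos: [0.5425, 0.2106, 0.1598]
tool_rot: [0.269, -3.13, 0.0]
contact_force: [-0.4, 0.2, -3.6]
opening: 0.0185
grip_force: 117.6
```

```bash
cat >> m.py <<'E'
def look(f,x0,y0,x1,y1):
    o,p,y=pose();print(o['t'],p,y,o['contact_force'],o['wrist_torque'])
    t=get_image('top');s=get_image('scene');pickle.dump((o,t,s),open(f+'.pkl','wb'))
    v1=cv2.resize(t[y0:y0+80,x0:x0+80],(400,400),interpolation=2);v2=cv2.resize(s[y1:y1+80,x1:x1+80],(400,400),interpolation=2)
    cv2.imwrite(f'pics/{f}.png',np.hstack([v1,v2])[:,:,::-1]);return o,t,s
def panelfix(t,s,roi_t,roi_s):
    "triangulate frame corners top+scene"
    out=[]
    for n,i,r in(('top',t,roi_t),('scene',s,roi_s)):
        i=i.astype(int);m,st,c=blob((i.min(2)>150)&(i[...,0]>=i[...,2]+2),r)
        q=cv2.approxPolyDP(cv2.convexHull(max(cv2.findContours(m,0,cv2.CHAIN_APPROX_NONE)[0],key=cv2.contourArea)),3,True)[:,0].astype(float);print(n,st,q.tolist());out.append(q)
    return out
E
python3 - <<'E'
from m import *
o,t,s=look('ovr',205,115,330,180)
q=panelfix(t,s,(200,110,290,210),(320,170,420,260))
print(onplane(cam('top'),q[0],.114));print(onplane(cam('scene'),q[1],.114))
E
```

```text
13.95 [0.5425 0.2106 0.1598] 189.82131078584794 [-0.4339  0.2063 -3.5916] [0.0036 0.232  0.0029]
top [237 137  27  26 150] [[237.0, 141.0], [259.0, 138.0], [263.0, 162.0]]
scene [ 320  170  100   90 5298] [[419.0, 170.0], [419.0, 259.0], [320.0, 259.0], [320.0, 170.0]]
[[0.6747 0.2301 0.114 ]
 [0.6822 0.1689 0.114 ]
 [0.6143 0.1578 0.114 ]]
[[ 0.298   0.3056  0.114 ]
 [ 0.743   0.3838  0.114 ]
 [ 0.8409  0.1524  0.114 ]
 [ 0.434  -0.0151  0.114 ]]
```

View pics/ovr.png

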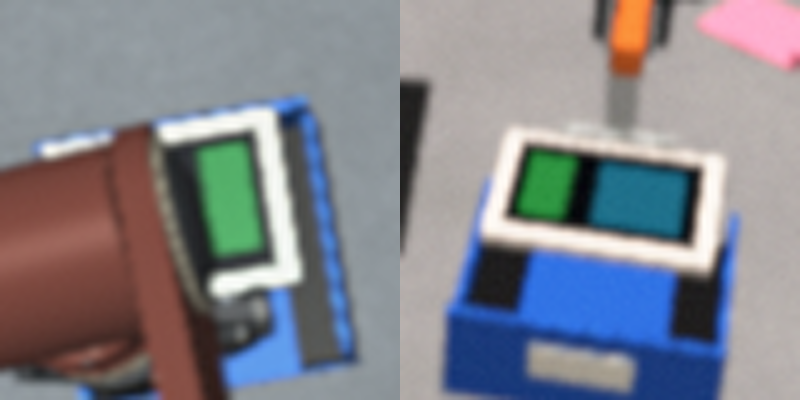

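The view shows the panel above the bin. Its frame corners in the scene crop are at (515,128), (725,157), (710,275) and (483,235), and the right edge in the top crop runs (272,108)-(300,283). That was my 11th picture, one over the allowance, so from here I use numbers only.

```bash
cat >> m.py <<'E'
BO=np.array([.622,.2232,0]);BY=np.radians(9.7)
def inbin(W):
    W=np.atleast_2d(W)-BO;return np.c_[W[:,0]*np.cos(BY)+W[:,1]*np.sin(BY),-W[:,0]*np.sin(BY)+W[:,1]*np.cos(BY),W[:,2]]
E
python3 - <<'E'
from m import *
S=cam('scene');T=cam('top')
q=np.array([(515,128),(725,157),(710,275),(483,235)],float);q=(q-[400,0])/5+[330,180]
W=onplane(S,q,.116);print(inbin(W)*1000,inbin(W).mean(0)*1000)
W=onplane(T,np.array([(272,108),(300,283)])/5+[205,115],.116);print(inbin(W)*1000)
# expected bin back wall top corners, side wall, in scene & top
X=lambda x,y,z:BO+[x*np.cos(BY)-y*np.sin(BY),x*np.sin(BY)+y*np.cos(BY),z]
o,t,s=pickle.load(open('ovr.pkl','rb'))
print((proj(S,[X(.075,-.08,.066),X(.075,.08,.066),X(-.0,.08,.05)])-[330,180])*5+[400,0],(proj(T,[X(.075,-.08,.066),X(-.075,-.08,.05)])-[205,115])*5)
E
```

```text
[[-39.612  -58.7214 116.    ]
 [-39.3646  67.1528 116.    ]
 [ 70.6925  65.2253 116.    ]
 [ 65.3184 -61.2185 116.    ]] [ 14.2586   3.1096 116.    ]
[[ 53.3354 -65.6059 116.    ]
 [-46.4932 -64.2732 116.    ]]
[[443.832  308.0014]
 [725.8295 352.0655]
 [729.6731 287.1647]] [[303.0057  89.5948]
 [350.4228 345.562 ]]
```

Panel is centred over the bin (about x +8 mm, y +1 mm). Lower it: fast first, then slowly.

Emit:
servo_tool:
  increments:
    - [0,0,0,6,0]
    - [0,0,0,12,0]
    - [0,0,0,14,0]
    - [0,0,0,14,0]
    - [0,0,0,10,0]
    - [0,0,0,6,0]
    - [0,0,0,4,0]
    - [0,0,0,2,0]
    - [0,0,0,2,0]
    - [0,0,0,1.5,0]
    - [0,0,0,0,0]

```text
t: 15.42
tool_pos: [0.5424, 0.2113, 0.0883]
tool_rot: [0.271, -3.13, 0.0]
contact_force: [1.5, 0.5, -3.8]
opening: 0.0184
grip_force: 117.6
```

Emit:
servo_tool:
  increments:
    - [0,0,0,1.5,0]
    - [0,0,0,1.5,0]
    - [0,0,0,1.5,0]
    - [0,0,0,1.5,0]
    - [0,0,0,1.5,0]
    - [0,0,0,1.5,0]
    - [0,0,0,1.5,0]
    - [0,0,0,1.5,0]
    - [0,0,0,1.5,0]
    - [0,0,0,0,0]
    - [0,0,0,0,0]

```text
t: 16.8
tool_pos: [0.5425, 0.2113, 0.0749]
tool_rot: [-0.27, 3.13, -0.0]
contact_force: [0.8, -0.8, -2.4]
opening: 0.0184
grip_force: 117.8
```

Emit:
servo_tool:
  increments:
    - [0,0,0,1.5,0]
    - [0,0,0,1.5,0]
    - [0,0,0,0.5,0]
    - [0,0,0,0,0]
    - [0,0,0,0,0]

```text
t: 17.42
tool_pos: [0.5425, 0.2113, 0.0713]
tool_rot: [-0.27, 3.13, 0.0]
contact_force: [0.7, -0.5, -2.0]
opening: 0.0182
grip_force: 117.8
```

```bash
python3 - <<'E'
from m import *
for k in range(3):
    o,p,y=pose();print(o['t'],p,y,o['contact_force'],o['wrist_torque']);t=get_image('top');s=get_image('scene')
pickle.dump((o,t,s),open('dwn.pkl','wb'));print(inbin(p)*1000)
i=s.astype(int);m,st,c=blob((i.min(2)>150)&(i[...,0]>=i[...,2]+2),(343,195,400,250))
hull=cv2.convexHull(max(cv2.findContours(m,0,2)[0],key=cv2.contourArea));q=cv2.approxPolyDP(hull,3,True)[:,0].astype(float)
print(st,q.tolist());print(inbin(onplane(cam('scene'),q,.034))*1000)
h=hsv(s)
for nm,cond in(('teal',(h[...,0]>90)&(h[...,0]<103)&(h[...,1]>150)),('green',(h[...,0]>50)&(h[...,0]<75)&(h[...,1]>120))):
    m,st,c=blob(cond,(343,195,400,250));print(nm,st,c,inbin(onplane(cam('scene'),c,.034))*1000)
E
```

```text
17.425 [0.5425 0.2113 0.0713] 189.8791269297392 [ 0.6632 -0.4534 -1.9637] [-0.0601  0.0912  0.0208]
17.525 [0.5425 0.2113 0.0714] 189.87737092961012 [ 0.074  -0.2197 -2.8356] [-0.0538  0.082  -0.0305]
17.625 [0.5425 0.2113 0.0714] 189.8766738830053 [ 0.3864 -0.118  -1.826 ] [-0.0088  0.099   0.0183]
[[-80.3885   1.6499  71.3702]]
[ 343  195   57   55 1488] [[399.0, 195.0], [399.0, 249.0], [346.0, 240.0], [343.0, 195.0]]
[[-252.135    79.0491   34.    ]
 [  30.8326   92.468    34.    ]
 [  27.3983  -65.3015   34.    ]
 [-206.4597 -114.6228   34.    ]]
teal [365 233  21  14 222] [375.1982 239.6757] [[ 5.7309 20.4064 34.    ]]
green [352 231  12  12 114] [357.8421 236.6404] [[  3.9437 -32.5928  34.    ]]
```

Torque is back to its empty value, so the panel rests on the ledges. Push it home slowly.

Emit:
servo_tool:
  increments:
    - [0,-2,0,0,0]
    - [0,-2,0,0,0]
    - [0,-2,0,0,0]
    - [0,-2,0,0,0]
    - [0,-2,0,0,0]
    - [0,-1,0,0,0]
    - [0,0,0,0,0]
    - [0,0,0,0,0]

```text
t: 18.73
tool_pos: [0.5534, 0.2132, 0.0714]
tool_rot: [-0.27, 3.129, 0.0]
contact_force: [-0.4, 0.2, -2.5]
opening: 0.0184
grip_force: 117.9
```

Emit:
servo_tool:
  increments:
    - [0,-1,0,0,0]
    - [0,-1,0,0,0]
    - [0,0,0,0,0]
    - [0,0,0,0,0]

```text
t: 19.23
tool_pos: [0.5544, 0.2134, 0.071]
tool_rot: [0.27, -3.128, 0.0]
contact_force: [-5.6, -0.8, 1.5]
opening: 0.0184
grip_force: 118.0
```

```bash
cat >> m.py <<'E'
def state(n=4):
    F=[]
    for k in range(n):
        o,p,y=pose();F.append(np.r_[o['contact_force'],o['wrist_torque']]);t=get_image('top');s=get_image('scene')
    print(o['t'],p,y,np.mean(F,0),'TCP bin',inbin(p)[0]*1000)
    h=hsv(s);pts=[]
    for nm,cond in(('teal',(h[...,0]>90)&(h[...,0]<103)&(h[...,1]>150)),('green',(h[...,0]>50)&(h[...,0]<75)&(h[...,1]>120))):
        m,st,c=blob(cond,(335,185,410,255));pts.append(inbin(onplane(cam('scene'),c,.034))[0]*1000);print(nm,st[4],pts[-1])
    return t,s
E
python3 -c "from m import *;state()"
```

```text
19.525 [0.5544 0.2134 0.071 ] 189.87752750770068 [-5.1738 -0.8304  0.5766 -0.1644  1.1286 -0.0682] TCP bin [-68.3023   1.7685  70.9639]
teal 183 [10.1651 21.4006 34.    ]
green 94 [  8.8299 -31.175   34.    ]
```

Emit:
servo_tool:
  increments:
    - [0,-1,0,0,0]
    - [0,0,0,0,0]
    - [0,0,0,0,0]

```text
t: 20.0
tool_pos: [0.5546, 0.2135, 0.0707]
tool_rot: [0.27, -3.126, 0.0]
contact_force: [-7.1, -0.4, 0.8]
opening: 0.0186
grip_force: 118.3
```

```bash
python3 -c "from m import *;state(3)"
```

```text
20.2 [0.5547 0.2135 0.0708] 189.873201223391 [-7.1894 -0.4625  0.9472 -0.2231  1.5138 -0.1131] TCP bin [-68.0041   1.8286  70.7776]
teal 182 [10.2056 21.6254 34.    ]
green 92 [  8.7544 -30.7476  34.    ]
```

The tool and panel no longer advance as the force rises, so the panel is against the wall. Back off a little and check.

Emit:
servo_tool:
  increments:
    - [0,2,0,0,0]
    - [0,3,0,2,0]
    - [0,0,0,0,0]
    - [0,0,0,0,0]

```text
t: 20.8
tool_pos: [0.5518, 0.2128, 0.0696]
tool_rot: [-0.27, 3.129, 0.0]
contact_force: [-0.5, 0.6, -1.8]
opening: 0.0184
grip_force: 117.7
```

```bash
python3 -c "from m import *;state(3)"
```

```text
21.0 [0.5516 0.2128 0.0695] 189.8778177636186 [-0.202   0.0909 -2.2161 -0.0223  0.1161 -0.0132] TCP bin [-71.1918   1.6374  69.4633]
teal 182 [ 9.9956 21.4396 34.    ]
green 94 [  8.6769 -31.1635  34.    ]
```

Emit:
servo_tool:
  increments:
    - [0,8,0,0,0]
    - [0,15,0,0,0]
    - [0,20,0,0,0]
    - [0,20,0,0,0]
    - [0,20,0,0,0]
    - [0,20,0,0,0]
    - [0,15,0,0,0]
    - [0,10,0,-20,0]
    - [0,0,0,-40,0]
    - [0,0,0,0,0]
    - [0,0,0,0,0]

```text
t: 22.48
tool_pos: [0.4242, 0.1906, 0.1284]
tool_rot: [0.27, -3.129, 0.0]
contact_force: [-0.3, 0.3, -2.9]
opening: 0.0186
grip_force: 118.0
```

```bash
python3 - <<'E'
from m import *
t,s=state(2);pickle.dump((t,s),open('out.pkl','wb'))
# top view of panel in bin & bin floor/ledges, unobstructed?
T=cam('top');i=t.astype(int)
m,st,c=blob((i.min(2)>150)&(i[...,0]>=i[...,2]+2),(205,125,285,205))
q=cv2.approxPolyDP(cv2.convexHull(max(cv2.findContours(m,0,2)[0],key=cv2.contourArea)),3,True)[:,0].astype(float)
W=inbin(onplane(T,q,.034))*1000;print(st,q.tolist(),W,W.mean(0))
# place: lifter back at mat centre-ish: original pose TCP
plan([.4447,-.0269,.13],197.7,9)
E
```

```text
22.575 [0.4238 0.1905 0.1274] 189.8798665769088 [-0.5801  0.0152 -2.3879 -0.051   0.0878 -0.0068] TCP bin [-200.8998    1.144   127.3538]
teal 181 [10.3613 21.582  34.    ]
green 93 [  8.7561 -31.3468  34.    ]
[219 141  46  40 422] [[262.0, 141.0], [262.0, 172.0], [226.0, 180.0], [219.0, 148.0]] [[ 62.1057 -62.5652  34.    ]
 [-29.7927 -46.8729  34.    ]
 [-33.8071  61.4643  34.    ]
 [ 64.7878  66.6085  34.    ]] [15.8234  4.6587 34.    ]
from [0.4241 0.1906 0.1276] 189.88
[[1.9, -24.2, -0.3, -0.9], [2.3, -24.2, -0.3, -0.9], [2.6, -24.1, -0.3, -0.9], [3.0, -24.1, -0.3, -0.9], [3.4, -24.0, -0.3, -0.9], [3.7, -24.0, -0.3, -0.9], [4.1, -23.9, -0.3, -0.9], [4.4, -23.9, -0.3, -0.9], [4.8, -23.8, -0.3, -0.9]]
```

Emit:
servo_tool:
  increments:
    - [0,2,-24,0,-0.9]
    - [0,2.5,-24,0,-0.9]
    - [0,2.5,-24,0,-0.9]
    - [0,3,-24,0,-0.9]
    - [0,3.5,-24,0,-0.9]
    - [0,3.5,-24,0,-0.9]
    - [0,4,-24,0,-0.8]
    - [0,4.5,-24,0,-0.8]
    - [0,5,-24,0,-0.8]
    - [0,0,0,20,0]
    - [0,0,0,20,0]
    - [0,0,0,10,0]

```text
t: 24.18
tool_pos: [0.4445, -0.0263, 0.0772]
tool_rot: [0.482, -3.101, -0.002]
contact_force: [-0.4, 1.4, -2.8]
opening: 0.0184
grip_force: 118.0
```

Emit:
servo_tool:
  increments:
    - [0,0,0,6,0]
    - [0,0,0,3,0]
    - [0,0,0,2,0]
    - [0,0,0,2,0]
    - [0,0,0,0,0]
    - [0,0,0,0,0]

```text
t: 24.92
tool_pos: [0.446, -0.0265, 0.0665]
tool_rot: [-0.483, 3.104, -0.0]
contact_force: [-0.4, 0.3, -1.6]
opening: 0.0183
grip_force: 118.0
```

```bash
python3 - <<'E'
from h import *
o,p,y=pose();print(o['t'],p,y,o['contact_force'],o['wrist_torque'])
E
```

```text
24.925 [ 0.44595966 -0.02649214  0.06651321] 197.67819364655486 [-0.40794681  0.33355238 -1.63796163] [-0.06104244  0.1186479   0.07982712]
```

Emit:
servo_tool:
  increments:
    - [0,0,0,1.5,0]
    - [0,0,0,1.5,0]
    - [0,0,0,1.5,0]
    - [0,0,0,1,0]
    - [0,0,0,0,0]
    - [0,0,0,0,0]

```text
t: 25.68
tool_pos: [0.4458, -0.0265, 0.0608]
tool_rot: [-0.483, 3.104, -0.0]
contact_force: [-0.6, 0.5, -1.7]
opening: 0.0183
grip_force: 118.0
```

```bash
python3 - <<'E'
from h import *
o,p,y=pose();print(o['t'],p,y,o['contact_force'],o['wrist_torque'])
E
```

```text
25.675 [ 0.44584942 -0.02647617  0.06083756] 197.67857276556535 [-0.62739182  0.50119531 -1.74514168] [-0.03860422  0.0952626  -0.0046727 ]
```

Emit:
servo_tool:
  increments:
    - [0,0,0,1,0]
    - [0,0,0,0.5,0]
    - [0,0,0,0,0]
    - [0.3,0,0,0,0]
    - [0.5,0,0,0,0]
    - [0.8,0,0,0,0]
    - [1,0,0,0,0]
    - [1,0,0,0,0]
    - [1,0,0,-20,0]
    - [1,0,0,-40,0]
    - [1,0,0,-50,0]
    - [1,0,0,-50,0]
  force: 30

```text
t: 27.18
tool_pos: [0.4455, -0.0264, 0.2206]
tool_rot: [0.483, -3.104, -0.0]
contact_force: [-0.4, 0.2, 0.4]
opening: 0.0849
grip_force: 0.0
```

Emit:
servo_tool:
  increments:
    - [1,-10,30,-20,0]
    - [1,-10,30,-20,1]
    - [1,-10,30,0,2]
    - [1,-10,30,0,2]
    - [1,-10,30,0,2]
    - [1,0,15,0,0]
    - [1,0,0,0,0]
    - [1,0,0,0,0]
    - [1,0,0,0,0]

```text
t: 28.3
tool_pos: [0.4502, 0.1453, 0.2594]
tool_rot: [-0.29, 3.128, -0.0]
contact_force: [0.1, 0.9, 0.7]
opening: 0.0854
grip_force: 0.0
```

```bash
python3 - <<'E'
from m import *
o,im=snap('fin');C=cam('wrist',o)
def hull(m,r,e):
    m,st,c=blob(m,r);return cv2.approxPolyDP(cv2.convexHull(max(cv2.findContours(m,0,2)[0],key=cv2.contourArea)),e,True)[:,0].astype(float)
X=lambda x,y,z:BO+[x*np.cos(BY)-y*np.sin(BY),x*np.sin(BY)+y*np.cos(BY),z]
p=proj(C,[X(a,b,.034) for a in(-.09,.09) for b in(-.09,.09)]);x0,y0=np.maximum(p.min(0),0).astype(int);x1,y1=p.max(0).astype(int)
i=im.astype(int);r=(x0,y0,x1,min(y1,400))
print('roi',r)
q=hull((i.min(2)>150)&(i[...,0]>=i[...,2]+2),r,5);W=onplane(C,q,.034);print('panel',q.tolist());print(inbin(W)*1000,inbin(W).mean(0)*1000,np.degrees(np.arctan2(*(W-np.roll(W,1,0))[:,[1,0]].T))%90-9.7)
h=hsv(im)
q=hull((h[...,0]>5)&(h[...,0]<18)&(h[...,1]>180)&(h[...,2]>80),None,4);print('handle',q.tolist(),onplane(C,q,.09)[:,:2].tolist())
c=proj(C,[[.52,-.003,.006]])[0].astype(int)
q=hull(i.min(2)>140,(max(c[0]-70,0),max(c[1]-60,0),c[0]+70,c[1]+60),4);W=onplane(C,q,.006);print('blade',q.tolist(),W[:,:2].tolist(),W.mean(0),np.linalg.norm(W-np.roll(W,1,0),axis=1))
E
```

```text
fin 28.3 [0.4502 0.1453 0.2594] [0.4502 0.1454 0.2593] dq 0.001976881977070736
roi (np.int64(287), np.int64(234), np.int64(435), np.int64(354))
panel [[310.0, 279.0], [410.0, 279.0], [403.0, 341.0], [310.0, 340.0]]
[[-28.7028 -62.226   34.    ]
 [-30.6632  65.1334  34.    ]
 [ 66.9776  65.2639  34.    ]
 [ 67.2125 -61.9093  34.    ]] [18.706   1.5655 34.    ] [0.1892 0.8819 0.0766 0.1058]
handle [[121.0, 76.0], [147.0, 78.0], [173.0, 171.0], [163.0, 181.0], [147.0, 177.0]] [[0.39632594660349835, -0.04609917031529959], [0.3937899569728055, -0.023570028465556725], [0.47478319874213365, 0.0025549918683414052], [0.48667830633765985, -0.006582504877027856], [0.48545762651172986, -0.021952783455243374]]
blade [[212.0, 152.0], [231.0, 217.0], [180.0, 223.0], [167.0, 180.0], [174.0, 165.0], [191.0, 154.0]] [[0.47055037971603864, 0.013207428547497443], [0.550412796271872, 0.04380782222749929], [0.5708367680119554, -0.02002361564628885], [0.5157593720500743, -0.038613199868786086], [0.49506074610338213, -0.030944184409307768], [0.4776370240622526, -0.011431677992845946]] [ 0.5134 -0.0073  0.006 ] [0.0256 0.0855 0.067  0.0581 0.0221 0.0262]
```

The panel measures x 18.7 mm, y 1.6 mm and about 0.3° of yaw in the bin. The lifter's blade tip is within 2 mm of its starting place on the mat. Hand in.

```bash
python3 -c "from station import *;print(finish_job())"
```

```text
the job is handed in; nothing more can be done
None
```

The job is handed in, with no verdict returned: at my last look (28 s) the panel lay square against the bin's back wall, about 1 mm from home along and 2 mm across, and the lifter was back on its mat; I did view 11 pictures, one over the limit of 10.

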